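# Take the flat battery out of the sweet-shop scale

## Robot

A 7-joint arm with a two-finger parallel gripper is mounted at the origin on the work surface. World frame = base frame: x ahead of the robot, y to its left, z up, the work surface at z = 0. Lengths are in m, angles in degrees, forces in N, time in s.
With the tool pointing down it reaches from about 0.425 to 0.975 m from the base axis. Payload 16.7 kg.
Tool frame: the origin (TCP) lies at the very end of the fingers, on their centre line; the grasp point (between the pads) lies 19 mm behind it (arm.tcp_to_grasp is the distance from the TCP to the grasp point, in m); z points along the fingers, x is the direction in which the jaws open and shut, and the axes are right-handed (so a half turn about z gives the same grasp; the last joint's range is limited). The gripper opens to 85 mm and grips with 20 to 120 N. Pads are 22 mm wide; open, the fingers measure 114 mm over their backs; the gripper's body (76 mm by 85 mm) begins 54 mm behind the grasp point. The pads swing forward as they close: fully open they stand 13 mm farther back than shut.
Start: joints at [-82.592, 24.414, 4.234, 92.017, -1.954, 63.644, -3.845], TCP at [0.186, 0.649, 0.231] pointing down, gripper open.
Joint ranges: [-163.25, 163.25], [-28.42, 122.38], [-70.27, 78.77], [12.13, 141.07], [-58.53, 238.53], [9.26, 117.41], [-156.51, 156.51]. Speed limits (degrees/s): [108.29, 108.29, 136.94, 136.94, 172.46, 172.46, 172.46].

## Interface

Orientations are given as [roll, pitch, yaw] about the fixed x, y, z axes, in that order (R = Rz(yaw) Ry(pitch) Rx(roll)).
In Python, from plant import arm gives the robot as it stands. The module is installed in compiled form; this text tells all that it offers. Calls block until the motion is done:
- arm.move_ptp(position, orientation): joint-space move of the TCP to a pose.
- arm.move_l(position, vel=0.15, frame=None, guard=None): straight line of the TCP; frame=None keeps the orientation; vel is the mean speed in m/s. With guard (N) it stops when the force on the tool has changed by that much, and returns True; else False.
- arm.movej(angles): joint-space move.
- arm.gripper_to(opening): finger opening in m; the grip force is fixed at half the most; returns when the fingers have stopped.
- arm.pause(seconds).
- arm.inverse_kinematics(position, orientation): joint angles nearest the present ones, or None.
- arm.read_state(): the state.
- arm.snapshot(name): name is "scene" or "top"; returns the picture (420x560x3 uint8, red, green, blue); there is no depth.
- arm.get_calibration(name): a dict with "fx", "fy", "cx", "cy" (pixels), "camera_from_world" (4x4, takes a point from world to camera coordinates). Camera axes: x right, y down, z forward; pixel columns grow to the right and rows downward; lengths in m; the calibration is good to about 2 mm. A picture is of the moment at which its call begins. get_calibration takes no time and is no camera call.
A pose or a line that the arm cannot do raises arm.Unreachable and nothing moves.
- arm.job_done(): hands the job in, once; it reports no verdict.
The state is a dict: "time": time; "joints": joint angles; "qd": joint speeds; "tau": joint torques, N m; "ee_pos": TCP position; "tool_rot": TCP orientation; "ft_force": force on the tool from outside, world axes, zero at the start; "torque": the same for the moment, N m; "gripper_width": finger opening in m.
Only numpy, scipy, OpenCV 4.12 (cv2) and the standard library are available. Lean on these libraries where they do the work, as an engineer would, in place of code of your own. Each camera call takes 0.05 s, during which the arm holds its last target.

## Task

The counter scale's battery is flat. Slide the orange thumb latch sideways so that the grey spring cover pops open, lift the yellow battery pack out of the bay and lay it flat in the blue charging tray without dropping it. Leave the cover standing open, and do not disturb the clay cups, the jar or the steel tumbler.

Things in the scene. Friction and masses are not known exactly. Their poses are not given: they have to be found in the camera images.
- scale: White counter scale, fixed, 320 mm deep, 240 wide, steel pan at the back (top at 155). Origin on the table; x to its back (away from the robot at yaw 0), y to its left, z up. Its front deck rises to the back at 35 deg: slope u = (cos35, 0, sin35), outward normal n = (-sin35, 0, cos35) here. Middle of the battery bay's mouth: (-0.048, 0, 0.0874) m; the deck runs from 105 mm below it to 75 above.
- cover (a joint): Angle of the grey battery cover, rad: 0 shut, 1.75 open at its stop. Hinged along its upper edge; a weak spring (0.27 N m shut, 0.13 open) throws it open once the latch is clear. Open, it leans 25 deg from vertical over the bay towards the robot, so reach in about square to the deck. Plate 132 (y) x 116 x 4 mm; a 20 mm wide tab on its lower edge lies under the latch tongue.
- cover_hinge (a point): Middle of the cover's hinge line, 60 mm up the slope from the middle of the bay mouth; its x axis points from the cover's free edge to its hinge, y is the hinge axis, z is the cover's outer normal
- cover_edge (a point): Middle of the cover's lower, free edge (moves with it); 119 mm from the hinge line
- latch (a joint): Travel of the thumb latch, m: 0 locked, 0.018 at its stop. It slides towards the scale's +y (its left). The cover comes free from 0.010 on. A spring (1.5 N at 0, 3.6 N at the stop) returns it to 0 when let go.
- latch_top (a point): Middle of the top of the orange thumb latch on the deck below the cover: 36 mm along y, 20 along the slope, top 18 mm above the deck, centre 84 mm down the slope from the bay mouth's middle. Axes: x up the slope, y the way it slides, z out of the deck. Free deck (over 60 mm) either side. The cover swings up in an arc of 133 mm about its hinge: an upright tool there stands in its way.
- bay (a point): Middle of the battery bay's floor, 44 mm below the bay's mouth along the deck's normal (axes: the scale's). The bay, square to the deck, is 126 mm across (y) and 114 along the slope, with 41 mm of finger room either side of the pack, but for 7 mm high, 4 mm thick rails 1.5 mm from the pack's sides, 32 to 48 mm from its middle along its length.
- pack_center (a point): Centre of the yellow battery pack with black ends: 100 mm (x) by 44 (y) by 38 (z), 0.2 to 0.4 kg, rigid. At the start it lies on the bay's floor against the lower wall, x up the slope, z out of the deck, its centre 25 mm below the bay's mouth and 6.5 mm down the slope from its middle. Take it by its 44 mm width.
- tray_blue: Blue charging tray, fixed, open: 168 mm (x) by 126 mm (y) outside, walls 24 mm high and 4 mm thick, inner floor 4 mm above the table. Origin: centre of its underside.
- tray_red: Red tray of the same shape and size, fixed, for other packs; the two trays may change places
- cups: Pile of upturned clay cups, loose, 80 mm wide, 107 mm high; origin: centre of its underside. Leave alone.
- jar: Glazed jar with a steel plate and a wooden churning stick on top, loose, 170 mm wide, 290 mm high; origin: centre of its underside. Leave alone.
- tumbler: Steel tumbler, loose, 68 mm wide, 100 mm high; origin: centre of its underside. Leave alone.
Mind the look-alikes: they are no part of the job. Of the things like the tray_blue, leave any that is brown or pink; of the rest the larger one is meant.

How it is judged:
By the outcome, as a careful person would: the job done as asked, in the order asked, and still so for the second after the job is handed in, with the robot touching nothing.
It also fails if it takes over 59 s, if anything falls off the work surface, if the arm or the gripper's body presses on something with over 40 N, if the wrist force passes 120 N, or if a joint passes its speed limit or range.

## Working session

There is one attempt and no reset: what is moved stays moved. The work goes in short steps, each a Python script; the robot and the scene stay as the last script left them, time stands still between calls to the robot, and variables do not carry over. Pictures are saved under pics/ and viewed, and the job is handed in when it is done.

```bash
mkdir -p pics; ls; python3 - <<'E'
from plant import arm
import cv2
for n in("scene","top"):
    im=arm.snapshot(n); cv2.imwrite(f"pics/{n}0.png",im[:,:,::-1])
    print(n,arm.get_calibration(n))
s=arm.read_state();print(s['time'],s['gripper_width'],s['tool_rot'],arm.tcp_to_grasp)
E
```

```text
pics
scene {'fx': 384.61661025839334, 'fy': 384.61661025839334, 'cx': 279.84355509622213, 'cy': 207.2534441578891, 'camera_from_world': array([[ 0.28618907,  0.95801795,  0.01724603, -0.19576835],
       [ 0.72085878, -0.20341518, -0.66255934, -0.26130248],
       [-0.63123564,  0.20204919, -0.74881085,  1.47286252],
       [ 0.        ,  0.        ,  0.        ,  1.        ]])}
top {'fx': 532.1821664254485, 'fy': 532.1821664254485, 'cx': 277.91038904504546, 'cy': 207.4760374747266, 'camera_from_world': array([[-0.00882783, -0.9999176 , -0.00932038,  0.05922613],
       [-0.99680184,  0.00953988, -0.07934154,  0.47241234],
       [ 0.07942392,  0.00859016, -0.99680392,  1.86733508],
       [ 0.        ,  0.        ,  0.        ,  1.        ]])}
0.1 0.0856192832789691 [1.79995432e+02 6.77201956e-02 7.40219848e+01] 0.0187
```

View pics/scene0.png

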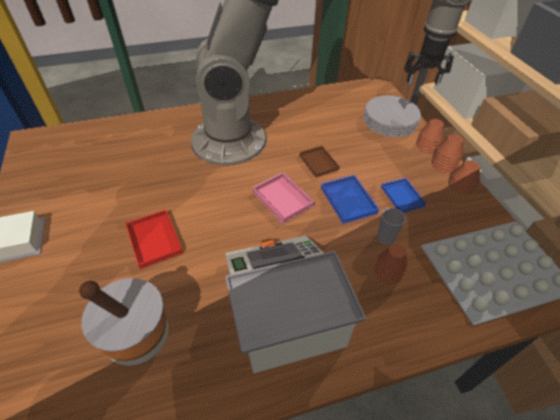

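View pics/top0.png

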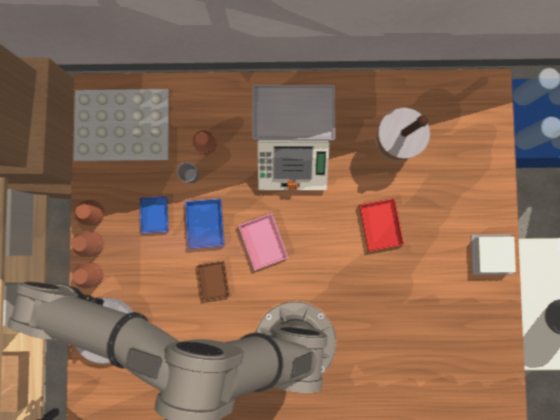

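Tray look-alikes in the top view: large blue (204,224), small blue (154,215), pink (262,243), brown (212,282), red (380,226). The large blue one fits, since brown and pink are excluded and it is the larger of the blues. Next I'll confirm it in a crop and measure.

```bash
cat > h.py <<'E'
import numpy as np, cv2
from plant import arm
from scipy.spatial.transform import Rotation as R
def ray(n,uv):
    c=arm.get_calibration(n);T=c['camera_from_world']
    d=np.array([(uv[0]-c['cx'])/c['fx'],(uv[1]-c['cy'])/c['fy'],1.])
    return -T[:3,:3].T@T[:3,3],T[:3,:3].T@d
def onz(n,uv,z):
    o,d=ray(n,uv);return o+d*(z-o[2])/d[2]
def proj(n,p):
    c=arm.get_calibration(n);T=c['camera_from_world'];q=T[:3,:3]@np.array(p)+T[:3,3]
    return np.array([c['fx']*q[0]/q[2]+c['cx'],c['fy']*q[1]/q[2]+c['cy']])
def tri(a,b):
    o1,d1=ray("scene",a);o2,d2=ray("top",b)
    d1/=np.linalg.norm(d1);d2/=np.linalg.norm(d2)
    t=np.linalg.lstsq(np.c_[d1,-d2],o2-o1,rcond=None)[0]
    p,q=o1+t[0]*d1,o2+t[1]*d2
    return (p+q)/2,np.linalg.norm(p-q)
E
python3 - <<'E'
from h import *
t=cv2.imread("pics/top0.png");s=cv2.imread("pics/scene0.png")
for n,im in(("top",t),("scene",s)):
    hsv=cv2.cvtColor(im,cv2.COLOR_BGR2HSV)
    for nm,lo,hi in(("blue",(105,140,60),(125,255,255)),("orange",(5,200,150),(14,255,255))):
        m=cv2.inRange(hsv,lo,hi)
        for c in cv2.findContours(m,0,2)[0]:
            a=cv2.contourArea(c)
            if a>(300 if nm=="blue" else 8):
                r=cv2.minAreaRect(c);M=cv2.moments(c)
                print(n,nm,a,r,M['m10']/M['m00'],M['m01']/M['m00'])
                if nm=="blue": print([onz(n,p,.024)[:2].round(3) for p in cv2.boxPoints(r)], onz(n,r[0],.024))
a=cv2.resize(t[70:200,235:345],None,fx=5,fy=5,interpolation=cv2.INTER_CUBIC)[:600]
b=cv2.resize(s[225:370,215:365],None,fx=4,fy=4,interpolation=cv2.INTER_CUBIC)
cv2.imwrite("pics/ct.png",a);cv2.imwrite("pics/cs.png",b)
cv2.imwrite("pics/tray.png",cv2.resize(t[185:310,130:300],None,fx=4,fy=4,interpolation=cv2.INTER_CUBIC))
E
```

```text
top blue 1203.5 ((203.9805450439453, 220.688720703125), (40.2963752746582, 34.18330001831055), 86.42366790771484) 204.2582744772192 219.29940451461016
[array([0.496, 0.382]), array([0.503, 0.261]), array([0.36 , 0.252]), array([0.354, 0.372])] [0.42821744 0.31643424 0.024     ]
top blue 786.0 ((153.5, 214.0), (34.0, 25.0), 90.0) 153.67705682782017 214.1639100932994
[array([0.514, 0.54 ]), array([0.514, 0.452]), array([0.393, 0.451]), array([0.394, 0.539])] [0.45359284 0.4953977  0.024     ]
top blue 802.0 ((537.4999389648438, 153.49998474121094), (42.99999237060547, 24.999996185302734), -0.0) 538.8050706566916 156.13632585203658
[array([ 0.612, -0.79 ]), array([ 0.702, -0.794]), array([ 0.7  , -0.946]), array([ 0.61 , -0.941])] [ 0.6558198  -0.86781522  0.024     ]
top blue 857.0 ((535.5615234375, 111.89231872558594), (30.433914184570312, 48.85213088989258), 74.74488067626953) 534.3247763516141 112.0054453520031
[array([ 0.837, -0.771]), array([ 0.882, -0.941]), array([ 0.775, -0.964]), array([ 0.73 , -0.795])] [ 0.80605414 -0.86804042  0.024     ]
scene blue 725.5 ((402.86004638671875, 194.97999572753906), (40.20000457763672, 24.19999885559082), 53.13010025024414) 402.88237996783823 194.90374454399264
[array([0.409, 0.435]), array([0.363, 0.532]), array([0.52 , 0.534]), array([0.557, 0.443])] [0.46570434 0.48510096 0.024     ]
scene blue 1418.5 ((349.6407165527344, 197.9137725830078), (51.568626403808594, 36.11178970336914), 58.49573516845703) 349.2550816590295 198.85242627188342
[array([0.351, 0.241]), array([0.293, 0.378]), array([0.505, 0.378]), array([0.549, 0.254])] [0.43043487 0.31137267 0.024     ]
scene blue 618.0 ((11.5, 123.5), (23.0, 71.0), 0.0) 6.596817691477885 119.8821467098166
[array([-0.072, -0.793]), array([-0.564, -0.87 ]), array([-0.539, -0.777]), array([-0.051, -0.717])] [-0.28254498 -0.7855275   0.024     ]
```

View pics/ct.png

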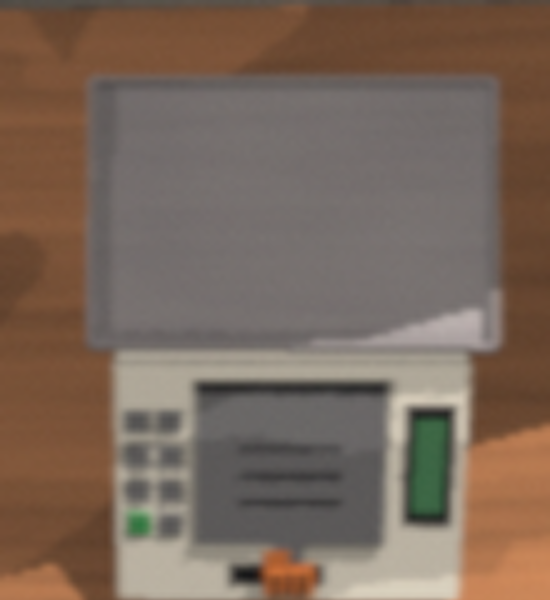

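View pics/cs.png

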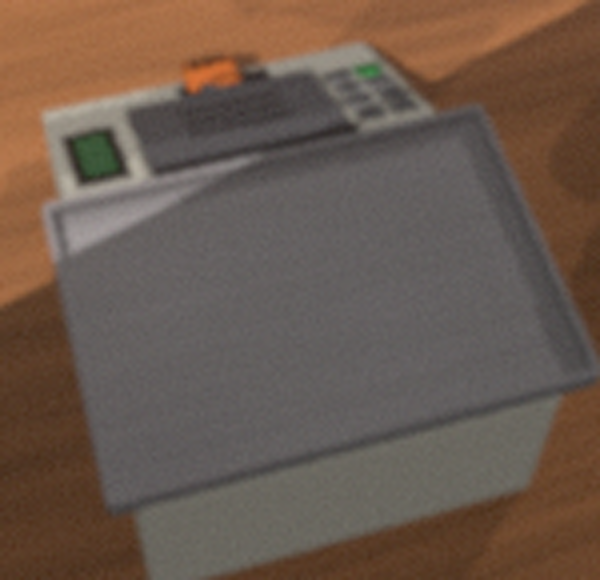

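View pics/tray.png

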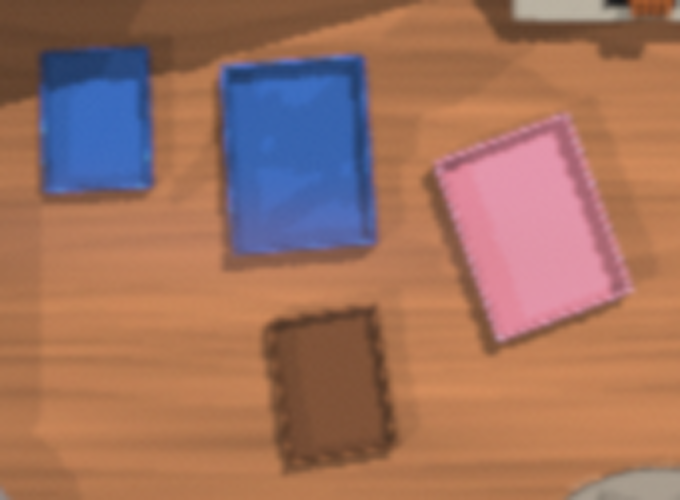

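Confirmed in the crop: the large blue tray is (204,224). In the crop its corners are (220,67), (362,57), (376,245), (230,253), and the small blue one is clearly smaller. The scale crops show the cover corners, pan corners and orange latch, so I'll ray-cast those onto their known heights.

```bash
python3 - <<'E'
from h import *
ct=lambda p:(p[0]/5+235-.4,p[1]/5+70-.4)
cs=lambda p:(p[0]/4+215-.4,p[1]/4+225-.4)
tr=lambda p:(p[0]/4+130-.4,p[1]/4+185-.4)
T=[onz("top",tr(p),.024)[:2] for p in((220,67),(362,57),(376,245),(230,253))]
print("tray",np.round(T,3),np.mean(T,0),[np.linalg.norm(T[i]-T[i-1]) for i in range(4)])
for i,j in((3,0),(2,1)): d=T[j]-T[i];print(np.degrees(np.arctan2(d[1],d[0])))
zh=.0874+.06*.5736+.003;ze=.0874-.059*.5736+.003
for nm,f,v,zz in(("top",ct,[(195,383),(390,383),(383,548),(190,545)],(zh,zh,ze,ze)),("scene",cs,[(355,128),(157,170),(130,110),(322,73)],(zh,zh,ze,ze)),
  ("top",ct,[(90,77),(498,77),(500,350),(88,350)],[.155]*4),("scene",cs,[(595,378),(110,510),(47,208),(485,110)],[.155]*4)):
    P=[onz(nm,f(p),z) for p,z in zip(v,zz)]
    a=(P[0]+P[1])/2;b=(P[2]+P[3])/2
    yw=[np.degrees(np.arctan2(*( (P[0]-P[1])[[0]],(P[0]-P[1])[[1]]))),np.degrees(np.arctan2(*( (P[3]-P[2])[[0]],(P[3]-P[2])[[1]])))]
    print(nm,np.round(P,3).tolist(),"mid far",a.round(4),"near",b.round(4),"yaw -",np.ravel(yw),"axis",np.degrees(np.arctan2(a[1]-b[1],a[0]-b[0])))
print("latch",onz("top",ct((290,574)),.054),onz("scene",cs((212,77)),.054),tri(cs((212,77)),ct((290,574))))
E
python3 - <<'E'
import sys;sys.path.insert(0,'.')
import cv2
t=cv2.imread("pics/top0.png");s=cv2.imread("pics/scene0.png")
a=cv2.resize(t[140:195,250:335],None,fx=9,fy=9,interpolation=cv2.INTER_CUBIC);b=cv2.resize(s[230:290,220:325],None,fx=7,fy=7,interpolation=cv2.INTER_CUBIC)
cv2.imwrite("pics/c2t.png",a);cv2.imwrite("pics/c2s.png",b)
E
```

```text
tray [[0.497 0.385]
 [0.505 0.259]
 [0.339 0.247]
 [0.333 0.376]] [0.41866031 0.31690282] [np.float64(0.16471578478406262), np.float64(0.12618721490237744), np.float64(0.16668554594261265), np.float64(0.12872882118734047)]
3.3595884128960916
4.229652908820814
top [[0.672, 0.067, 0.125], [0.671, -0.065, 0.125], [0.568, -0.062, 0.057], [0.571, 0.072, 0.057]] mid far [0.6715 0.0009 0.1248] near [0.5695 0.0049 0.0566] yaw - [0.61078099 1.47469099] axis -2.253200030283454
scene [[0.668, 0.064, 0.125], [0.664, -0.063, 0.125], [0.569, -0.061, 0.057], [0.575, 0.076, 0.057]] mid far [0.666  0.0007 0.1248] near [0.5719 0.0078 0.0566] yaw - [1.89055874 2.6634261 ] axis -4.357208024960213
top [[0.875, 0.135, 0.155], [0.871, -0.138, 0.155], [0.686, -0.136, 0.155], [0.689, 0.137, 0.155]] mid far [ 0.873  -0.0017  0.155 ] near [6.877e-01 4.000e-04 1.550e-01] yaw - [0.67431637 0.61757633] axis -0.6382058403154244
scene [[0.876, 0.128, 0.155], [0.872, -0.139, 0.155], [0.691, -0.134, 0.155], [0.696, 0.137, 0.155]] mid far [ 0.8741 -0.0054  0.155 ] near [0.6935 0.0013 0.155 ] yaw - [0.75135393 1.25162601] axis -2.1234744294179366
latch [0.55044555 0.00259891 0.054     ] [0.55538578 0.00150668 0.054     ] (array([0.5511935 , 0.00255052, 0.0480665 ]), np.float64(0.00013940052368663748))
```

View pics/c2t.png

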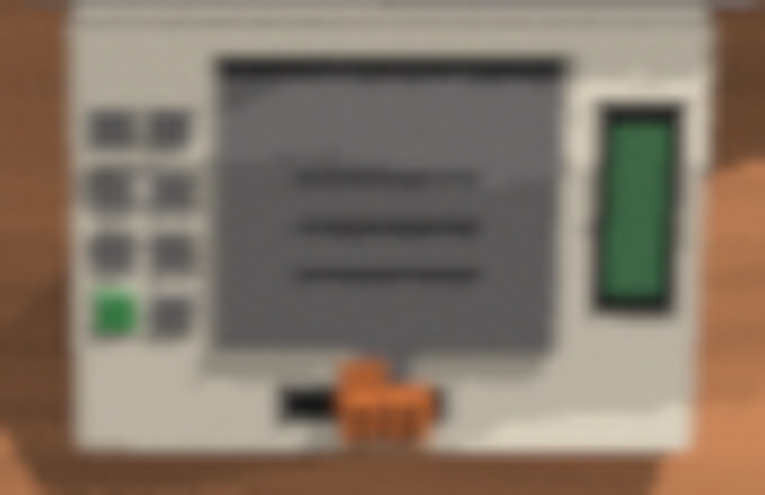

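View pics/c2s.png

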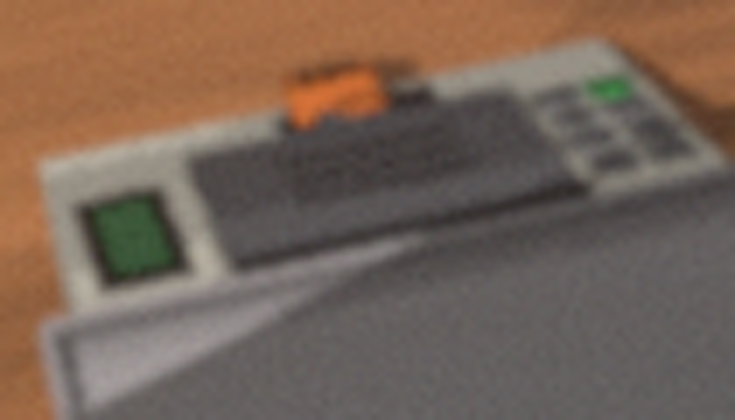

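```bash
cat >> h.py <<'E'
S35,C35=np.sin(np.radians(35)),np.cos(np.radians(35))
def sc(pose,s,y,n):
    """scale deck coords (up slope, y, normal) about bay mouth -> world"""
    l=np.array([-.048+s*C35-n*S35,y,.0874+s*S35+n*C35])
    return R.from_euler('z',pose[2],degrees=True).apply(l)+[pose[0],pose[1],0]
E
cat > sol.py <<'E'
from h import *
from scipy.optimize import least_squares
c2t=lambda p:((p[0]+.5)/9+250-.5,(p[1]+.5)/9+140-.5)
c2s=lambda p:((p[0]+.5)/7+220-.5,(p[1]+.5)/7+230-.5)
# (s,y,n) : top px, scene px
L=[((60,66,2),(215,62),(590,185)),((60,-66,2),(566,62),(238,268)),((-59,-66,3),(548,352),(190,158)),((-59,66,3),(213,350),(520,92)),
   ((-105,120,0),(75,448),(600,40)),((-105,-120,0),(692,448),(42,160))]
def res(x):
    r=[]
    for p,a,b in L:
        w=sc(x,*(np.array(p)/1000)); r+=[*(proj("top",w)-c2t(a)),*(proj("scene",w)-c2s(b))]
    return np.array(r)
if __name__=="__main__":
    f=least_squares(res,[.67,.0025,-1.2],loss='soft_l1',x_scale=[.01,.01,1]);print(f.x);print(f.fun.reshape(-1,4).round(1))
    for n,c in(("top",c2t),("scene",c2s)):
        o=np.array([c((0,0))]);k=9 if n=="top" else 7
        im=cv2.imread("pics/c2%s.png"%n[0])
        for q in((-94,-18,18),(-94,18,18),(-74,18,18),(-74,-18,18),(60,66,2),(60,-66,2),(-59,66,3),(-59,-66,3),(-105,120,0),(-105,-120,0)):
            u=(proj(n,sc(f.x,*(np.array(q)/1000)))-o[0])*k
            cv2.circle(im,tuple(int(v) for v in u),3,(0,0,255) if q[2]<9 else (255,0,0),-1)
        cv2.imwrite("pics/ov%s.png"%n[0],im)
    print(sc(f.x,-.084,0,.018))
E
python3 sol.py
```

```text
[ 0.66866546  0.00176976 -1.05118538]
[[-0.1  0.5  0.9  1.2]
 [-0.1  0.8  0.2  0.8]
 [ 0.8  0.1 -0.2  0.4]
 [ 0.1 -0.  -1.4 -0.1]
 [ 0.3  0.1  0.7 -0.2]
 [-0.4  0.7  0.2 -0.1]]
[0.54155371 0.0041021  0.05396432]
```

View pics/ovt.png

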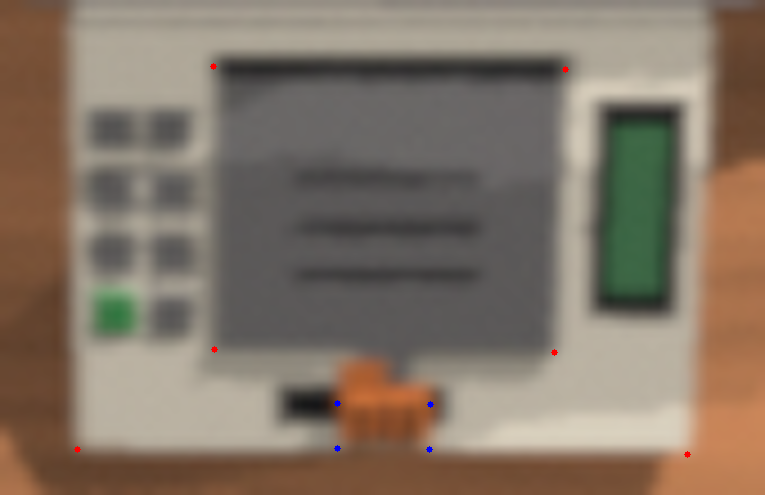

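View pics/ovs.png

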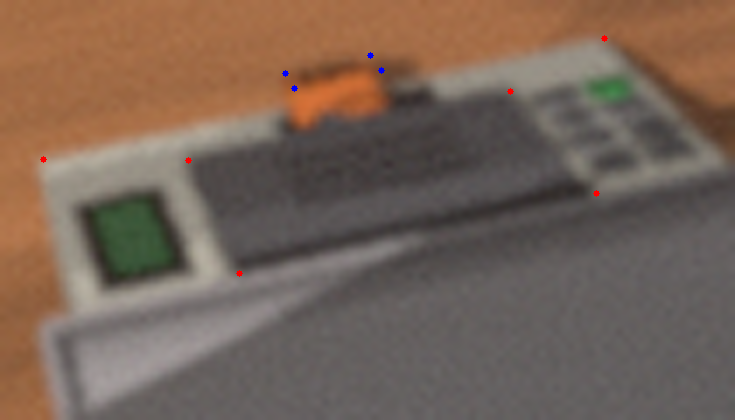

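```bash
cat >> h.py <<'E'
POSE=np.array([.6688,.0018,-1.05])
def ori(tilt,sgn=1,yaw=POSE[2],extra=0):
    """tool z pointing forward by tilt from straight down, jaw axis along +-y"""
    Z=R.from_euler('z',yaw,degrees=True)
    t=np.radians(tilt);z=Z.apply([np.sin(t),0,-np.cos(t)]);x=sgn*Z.apply([0,1,0])
    return R.from_matrix(np.c_[x,np.cross(z,x),z]).as_euler('xyz',degrees=True)
E
python3 - <<'E'
from h import *
for t in(35,45,50,55):
  for s in(1,-1):
    for d in((-.088,-.055,.008),(-.088,-.055,.07),(-.0065,0,-.04),(-.0065,0,.15)):
        q=arm.inverse_kinematics(sc(POSE,*d),ori(t,s)); print(t,s,d,None if q is None else np.round(q,0))
E
```

```text
35 1 (-0.088, -0.055, 0.008) None
35 1 (-0.088, -0.055, 0.07) None
35 1 (-0.0065, 0, -0.04) [ 25.  31. -40. 129. 115.  25. -25.]
35 1 (-0.0065, 0, 0.15) [-60.  -6.  46. 139.  50.  16.  32.]
35 -1 (-0.088, -0.055, 0.008) None
35 -1 (-0.088, -0.055, 0.07) None
35 -1 (-0.0065, 0, -0.04) [  5.  27. -17. 130. 131.  16. 134.]
35 -1 (-0.0065, 0, 0.15) [  -5.   -1.   -8.  137.   37.   12. -138.]
45 1 (-0.088, -0.055, 0.008) None
45 1 (-0.088, -0.055, 0.07) None
45 1 (-0.0065, 0, -0.04) [  5.  30. -18. 135. 153.  33. -68.]
45 1 (-0.0065, 0, 0.15) None
45 -1 (-0.088, -0.055, 0.008) None
45 -1 (-0.088, -0.055, 0.07) None
45 -1 (-0.0065, 0, -0.04) [ 31.  38. -48. 134. 137.  41. 138.]
45 -1 (-0.0065, 0, 0.15) None
50 1 (-0.088, -0.055, 0.008) None
50 1 (-0.088, -0.055, 0.07) None
50 1 (-0.0065, 0, -0.04) [  0.  32. -12. 138. 160.  41. -77.]
50 1 (-0.0065, 0, 0.15) None
50 -1 (-0.088, -0.055, 0.008) None
50 -1 (-0.088, -0.055, 0.07) None
50 -1 (-0.0065, 0, -0.04) [ 31.  41. -48. 136. 145.  49. 133.]
50 -1 (-0.0065, 0, 0.15) None
55 1 (-0.088, -0.055, 0.008) None
55 1 (-0.088, -0.055, 0.07) None
55 1 (-0.0065, 0, -0.04) [-12.  35.   1. 141. 167.  51. -89.]
55 1 (-0.0065, 0, 0.15) None
55 -1 (-0.088, -0.055, 0.008) None
55 -1 (-0.088, -0.055, 0.07) None
55 -1 (-0.0065, 0, -0.04) [ 40.  51. -59. 138. 148.  61. 141.]
55 -1 (-0.0065, 0, 0.15) None
```

```bash
cat > srch.py <<'E'
from h import *
def ori2(t,az,spin):
    # tool z: start down with jaw along y, tilt t so that tool's back leans toward azimuth az (world, rel. scale)
    a=np.radians(az);Z=R.from_euler('z',POSE[2],degrees=True)
    ax=np.array([-np.sin(a),np.cos(a),0])  # rotate up-vector toward az
    tilt=R.from_rotvec(ax*np.radians(t))
    base=R.from_matrix(np.c_[[0,1,0],[1,0,0],[0,0,-1]])*R.from_euler('z',spin,degrees=True)
    return Z*tilt*base
pts=[]
for h in np.arange(0,73,6):
    for x in(-14,0,14):
        for y in(-11,0,11): pts.append((x,y,-h))
for h in np.arange(73,260,10):
    for x in np.linspace(-43,43,7):
        for y in np.linspace(-38,38,7): pts.append((x,y,-h))
pts=np.array(pts)/1000
def clr(P,Rt):
    w=Rt.apply(pts)+P
    l=R.from_euler('z',-POSE[2],degrees=True).apply(w-[POSE[0],POSE[1],0])-[-.048,0,.0874]
    s=l[:,0]*C35+l[:,2]*S35;n=-l[:,0]*S35+l[:,2]*C35
    d=np.hypot(s-.06,n);ang=np.degrees(np.arctan2(n,.06-s))
    m=1.
    for hy,r in((.070,.121),(.013,.134)):
        k=(abs(l[:,1])<hy)&(ang<104)
        if k.any(): m=min(m,(d[k]-r).min())
    deck=n[(s>-.105)&(s<.12)&(abs(l[:,1])<.12)]
    return m,min(deck.min() if len(deck) else 1,w[:,2].min())
if __name__=="__main__":
    out=[]
    for s in(-.088,-.095):
     for t in range(0,65,10):
      for az in range(-180,1,15):
       for spin in range(0,180,30):
        for sn in(0,180):
         Rt=ori2(t,az,spin+sn)
         P=sc(POSE,s,-.02,.012)
         c,dk=clr(P,Rt)
         if c>0.0 and dk>.002:
            q=arm.inverse_kinematics(P,Rt.as_euler('xyz',degrees=True))
            if q is not None: out.append((round(c,3),round(dk,3),s,t,az,spin+sn,np.round(q)))
    out.sort(key=lambda o:-min(o[0],.02)+.0005*o[3]); print(len(out))
    for o in out[:25]:print(*o)
E
python3 srch.py
```

```text
46
0.011 0.006 -0.095 40 -150 30 [ 60.  39. -58. 138. 158.  13. -81.]
0.011 0.006 -0.095 40 -150 210 [ 63.  42. -63. 137. 143.  14. 115.]
0.02 0.005 -0.095 60 -135 90 [-23.  74.  61. 139. 238. 116. 115.]
0.02 0.005 -0.095 60 -135 270 [-23.  74.  61. 139. 238. 116. -65.]
0.01 0.007 -0.095 40 -150 0 [ 60.  39. -58. 138. 158.  13. -51.]
0.01 0.007 -0.095 40 -150 180 [ 60.  39. -58. 138. 158.  13. 129.]
0.009 0.007 -0.095 40 -150 120 [ 52.  34. -49. 138. 189.  13. 155.]
0.009 0.007 -0.095 40 -150 300 [ 60.  39. -58. 138. 158.  13.   9.]
0.014 0.005 -0.095 50 -150 210 [ 66.  48. -60. 141. 182.  22.  85.]
0.003 0.011 -0.095 30 -180 0 [ 34.  28. -48. 138. 111.  24. -22.]
0.003 0.011 -0.095 30 -180 180 [  7.  21. -17. 139. 133.  14. 131.]
0.003 0.011 -0.095 30 -180 150 [ -2.  21.  -7. 139. 146.  12. 147.]
0.003 0.011 -0.095 30 -180 330 [ 14.  22. -25. 139. 125.  16. -10.]
0.003 0.009 -0.095 30 -165 0 [ 40.  28. -47. 137. 118.  14. -25.]
0.003 0.009 -0.095 30 -165 180 [ 31.  25. -37. 137. 134.  10. 137.]
0.007 0.008 -0.095 40 -150 90 [  60.   39.  -58.  138.  158.   13. -141.]
0.007 0.008 -0.095 40 -150 270 [ 60.  39. -58. 138. 158.  13.  39.]
0.007 0.006 -0.095 40 -150 150 [ 52.  34. -49. 138. 189.  13. 125.]
0.007 0.006 -0.095 40 -150 330 [ 60.  39. -58. 138. 158.  13. -21.]
0.006 0.006 -0.088 40 -150 30 [ 59.  38. -58. 137. 157.  12. -81.]
0.006 0.006 -0.088 40 -150 210 [ 63.  42. -63. 137. 141.  13. 117.]
0.006 0.007 -0.095 40 -150 60 [  60.   39.  -58.  138.  158.   13. -111.]
0.006 0.007 -0.095 40 -150 240 [ 60.  39. -58. 138. 158.  13.  69.]
0.0 0.009 -0.095 30 -165 150 [  5.  21.  -6. 138. 206.  10.  92.]
0.0 0.009 -0.095 30 -165 330 [ 40.  28. -47. 137. 118.  14.   5.]
```

```bash
python3 - <<'E'
from h import *
for t in(20,25,30):
  for s in(1,-1):
    for d in((-.097,-.075,.012),(-.097,-.01,.012),(-.097,-.06,.06),(-.097,-.06,.12)):
        q=arm.inverse_kinematics(sc(POSE,*d),ori(t,s)); print(t,s,d,None if q is None else np.round(q,0))
for s in(1,-1):
  for n in(-.038,.01,.03,.05,.07,.09,.11):
    q=arm.inverse_kinematics(sc(POSE,-.0065,0,n),ori(35,s)); print(s,n,None if q is None else np.round(q,0))
E
```

```text
20 1 (-0.097, -0.075, 0.012) [ 16.  22. -17. 132.  41.  10.  50.]
20 1 (-0.097, -0.01, 0.012) [  7.  21. -17. 132.  52.  12.  31.]
20 1 (-0.097, -0.06, 0.06) [-25.  15.  26. 136. -31.  12. 118.]
20 1 (-0.097, -0.06, 0.12) [-32.   5.  32. 138.  -6.  18.  94.]
20 -1 (-0.097, -0.075, 0.012) [  16.   22.  -17.  132.   41.   10. -130.]
20 -1 (-0.097, -0.01, 0.012) [   7.   21.  -17.  132.   52.   12. -149.]
20 -1 (-0.097, -0.06, 0.06) [-29.  16.  31. 136. -38.  12. -55.]
20 -1 (-0.097, -0.06, 0.12) [-52.   6.  54. 139. -16.  18. -76.]
25 1 (-0.097, -0.075, 0.012) [ 24.  22. -27. 135.  93.  10.  -0.]
25 1 (-0.097, -0.01, 0.012) [  8.  21. -19. 136.  95.  11. -12.]
25 1 (-0.097, -0.06, 0.06) [ 33.  17. -39. 137.  68.  12.  22.]
25 1 (-0.097, -0.06, 0.12) [ -6.   4.   4. 141.   5.  11.  82.]
25 -1 (-0.097, -0.075, 0.012) None
25 -1 (-0.097, -0.01, 0.012) None
25 -1 (-0.097, -0.06, 0.06) [  26.   15.  -31.  137.   64.   10. -155.]
25 -1 (-0.097, -0.06, 0.12) [ -6.   4.   4. 141.   5.  11. -98.]
30 1 (-0.097, -0.075, 0.012) [ 33.  25. -37. 138. 122.  16. -28.]
30 1 (-0.097, -0.01, 0.012) [ 18.  23. -31. 139. 120.  19. -35.]
30 1 (-0.097, -0.06, 0.06) None
30 1 (-0.097, -0.06, 0.12) None
30 -1 (-0.097, -0.075, 0.012) [ 25.  23. -27. 138. 134.  13. 139.]
30 -1 (-0.097, -0.01, 0.012) [  5.  21. -17. 139. 131.  15. 131.]
30 -1 (-0.097, -0.06, 0.06) None
30 -1 (-0.097, -0.06, 0.12) None
1 -0.038 [ 22.  30. -36. 129. 116.  23. -28.]
1 0.01 [ 23.  23. -37. 131. 108.  20. -22.]
1 0.03 [ 23.  20. -37. 132. 103.  18. -18.]
1 0.05 [ 14.  15. -27. 134. 100.  13. -17.]
1 0.07 [  5.  11. -17. 135.  92.  10. -10.]
1 0.09 [  5.   8. -17. 135.  78.  10.   3.]
1 0.11 [  5.   5. -17. 136.  63.  10.  18.]
-1 -0.038 [  5.  27. -17. 130. 130.  16. 134.]
-1 0.01 [ -4.  19.  -7. 133. 129.  11. 132.]
-1 0.03 [ -4.  16.  -7. 134. 121.   9. 141.]
-1 0.05 [ -1.  14. -11. 135. 106.   9. 155.]
-1 0.07 None
-1 0.09 None
-1 0.11 None
```

```bash
python3 - <<'E'
from h import *
arm.move_l([.186,.649,.33],vel=.25)
arm.gripper_to(0.0)
arm.move_ptp(sc(POSE,-.097,-.075,.06),ori(25))
s=arm.read_state();print(s['time'],s['ee_pos'],s['joints'],s['gripper_width'])
print(arm.move_l(sc(POSE,-.097,-.075,.012),vel=.06,guard=10))
s=arm.read_state();print(s['time'],s['ee_pos'],s['joints'],s['ft_force'])
for n in("scene","top"): cv2.imwrite(f"pics/{n}1.png",cv2.resize(arm.snapshot(n)[120:300,180:420,::-1],None,fx=3,fy=3))
E
```

```text
4.3 [ 0.50604625 -0.06978031  0.08111856] [ 35.64745358  16.95262439 -38.63290883 136.35755821  66.10885924
  11.67004965  26.31714422] 7.136584135223341e-05
False
5.25 [ 0.5330421  -0.07069481  0.04172976] [ 29.85134789  23.61488978 -33.2080689  134.48244069  90.88647517
  12.37889461   2.58703629] [ 0.39475734  0.16871771 -0.27335734]
```

View pics/scene1.png

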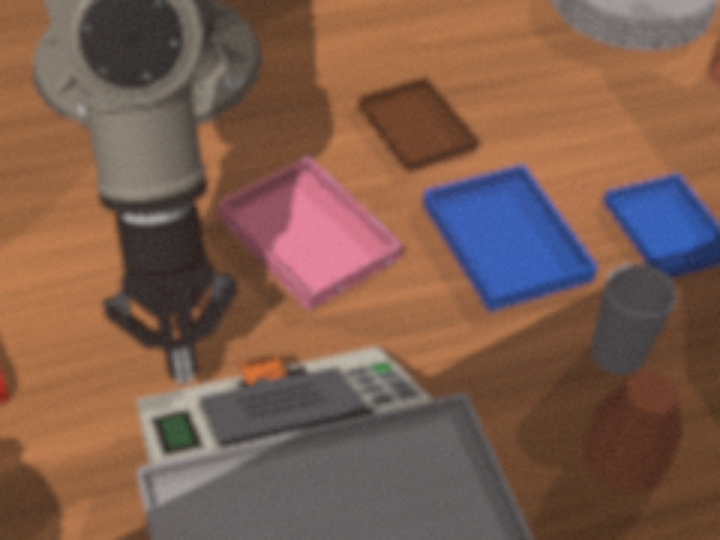

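View pics/top1.png

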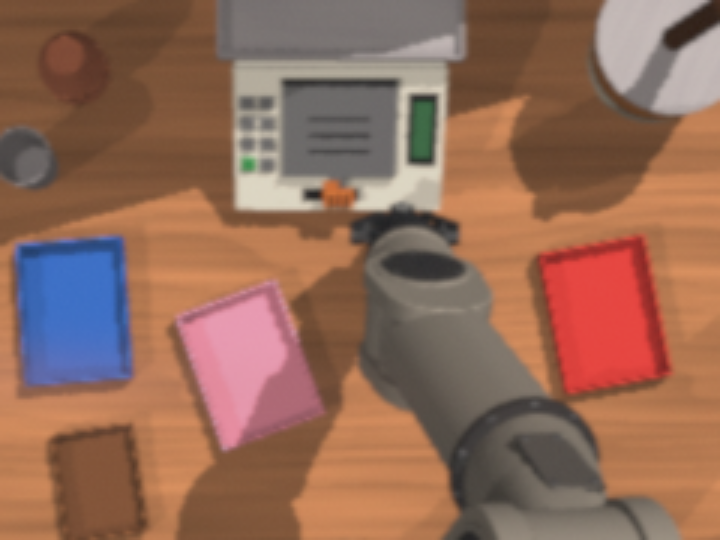

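Scene view: the closed tip at crop (180,378) is on the deck, to the right of the orange latch at (265,372). I'll push towards +y with a guard.

```bash
python3 - <<'E'
from h import *
arm.move_l(sc(POSE,-.091,-.06,.012),vel=.05,guard=10)
f0=np.array(arm.read_state()['ft_force'])
yl=-.06
for y in(-.04,-.034,-.03,-.026,-.022,-.018,-.014,-.01,-.006,-.002):
    g=arm.move_l(sc(POSE,-.091,y,.012),vel=.04,guard=9)
    s=arm.read_state();print(y,g,round(s['time'],2),(np.array(s['ft_force'])-f0).round(1),s['ee_pos'].round(4))
    if g: break
for n in("scene","top"): cv2.imwrite(f"pics/{n}2.png",cv2.resize(arm.snapshot(n)[120:300,180:420,::-1],None,fx=3,fy=3))
E
```

```text
-0.04 False 6.47 [-0.8  0.5 -0.4] [ 0.5386 -0.0358  0.045 ]
-0.034 False 6.78 [ 0.4  1.1 -0.9] [ 0.5388 -0.0296  0.045 ]
-0.03 False 7.03 [ 0.3 -0.7  0.8] [ 0.5388 -0.0258  0.045 ]
-0.026 False 7.28 [-0.2 -2.1 -0.6] [ 0.5389 -0.0217  0.045 ]
-0.022 False 7.53 [-0.8 -2.  -0. ] [ 0.539  -0.0177  0.045 ]
-0.018 False 7.78 [-0.4 -3.2  0.2] [ 0.539  -0.0137  0.045 ]
-0.014 False 8.03 [-0.6 -3.1  0.8] [ 0.5391 -0.0098  0.045 ]
-0.01 False 8.28 [-8.5 -2.8 12.3] [ 0.539  -0.0058  0.0452]
-0.006 False 8.53 [ -9.8 -11.5  13.8] [ 0.539  -0.0038  0.0452]
-0.002 False 8.78 [-12.2 -25.6  19.5] [ 0.539  -0.0033  0.0451]
```

View pics/scene2.png

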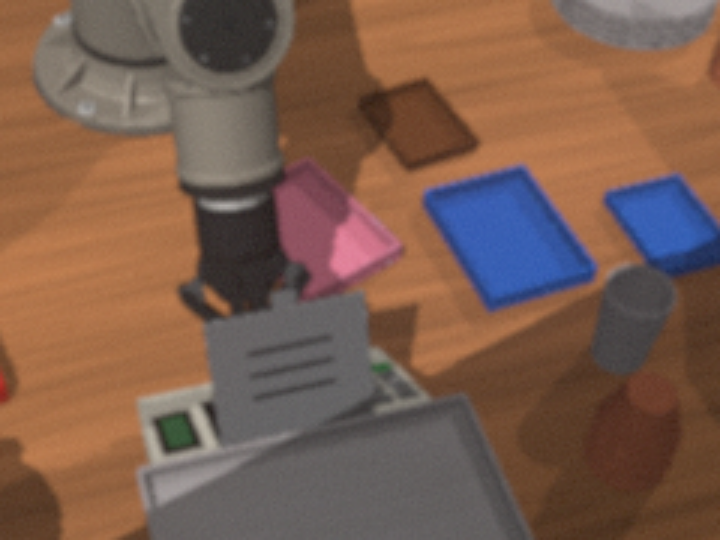

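View pics/top2.png

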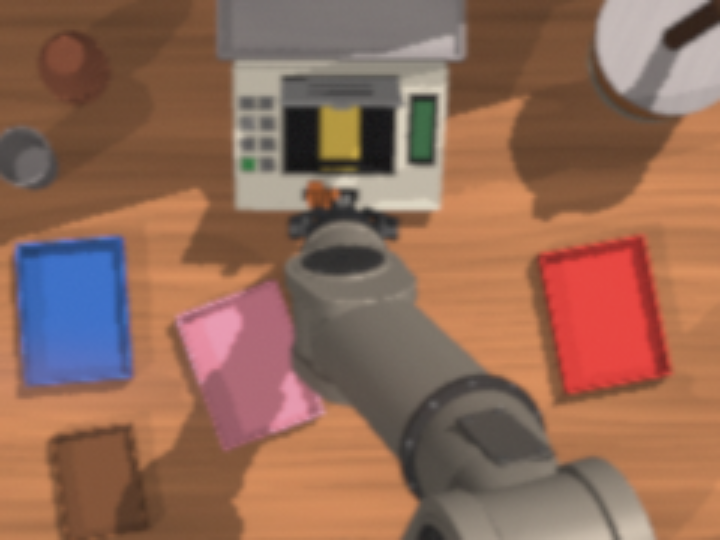

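The cover has popped open (scene crop (290,360)) and the pack is visible at top crop (340,130). The latch is at its stop. Backing off now.

```bash
python3 - <<'E'
from h import *
arm.move_l(sc(POSE,-.092,-.02,.012),vel=.06)
s=arm.read_state();print(s['time'],s['ft_force'].round(1))
arm.move_l(sc(POSE,-.096,-.06,.012),vel=.1)
s=arm.read_state();print(s['time'],s['ft_force'].round(1))
p=sc(POSE,-.096,-.06,.012)
for d in((-.035,-.06,.07),(-.02,-.14,.10),(-.05,-.14,.15)):
    pass
t=np.radians(25)
up=R.from_euler('z',POSE[2],degrees=True).apply([-np.sin(t),0,np.cos(t)])
for L in(.12,.1,.08,.06,.04):
    try: arm.move_l(p+[0,-.09,0]+up*L,vel=.2); print("L",L);break
    except arm.Unreachable: pass
s=arm.read_state();print(s['time'],s['joints'].round(0),s['ft_force'].round(1))
for n in("scene","top"): cv2.imwrite(f"pics/{n}3.png",cv2.resize(arm.snapshot(n)[120:300,180:420,::-1],None,fx=3,fy=3,interpolation=cv2.INTER_CUBIC))
for n in(-.038,.03,.05,.07,.09,.11,.13):
    q=arm.inverse_kinematics(sc(POSE,-.0065,0,n),ori(35)); print(n,None if q is None else np.round(q,0))
E
```

```text
9.325 [-5.5 -2.5 14.1]
9.875 [-0.5  0.5 -0.8]
L 0.12
11.4833 [ 77.  14. -69. 132.  27.  19.  77.] [-0.6 -0.7  0.3]
-0.038 [ 22.  30. -37. 129. 116.  23. -27.]
0.03 [ 13.  18. -25. 133. 108.  14. -24.]
0.05 [ 41.  23. -59. 132.  95.  25.  -7.]
0.07 [ 42.  19. -59. 133.  89.  22.  -3.]
0.09 [  5.   8. -17. 135.  78.  10.   3.]
0.11 [  7.   5. -19. 136.  63.  10.  18.]
0.13 [ 35.   5. -48. 135.  55.  13.  26.]
```

View pics/scene3.png

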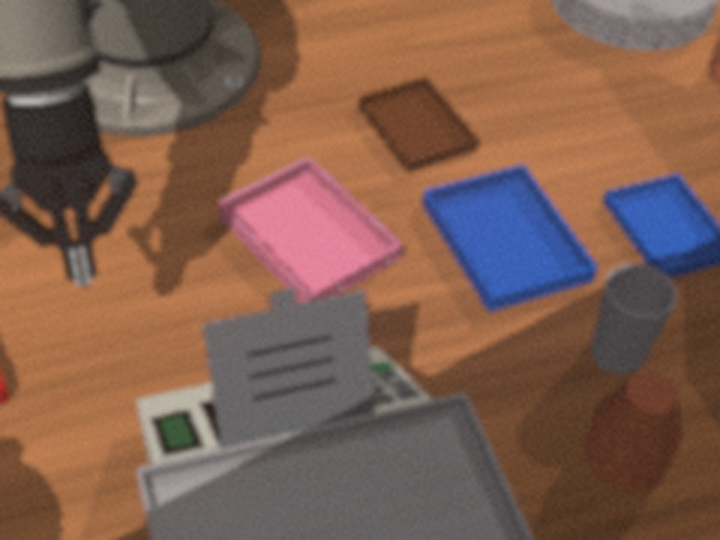

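View pics/top3.png

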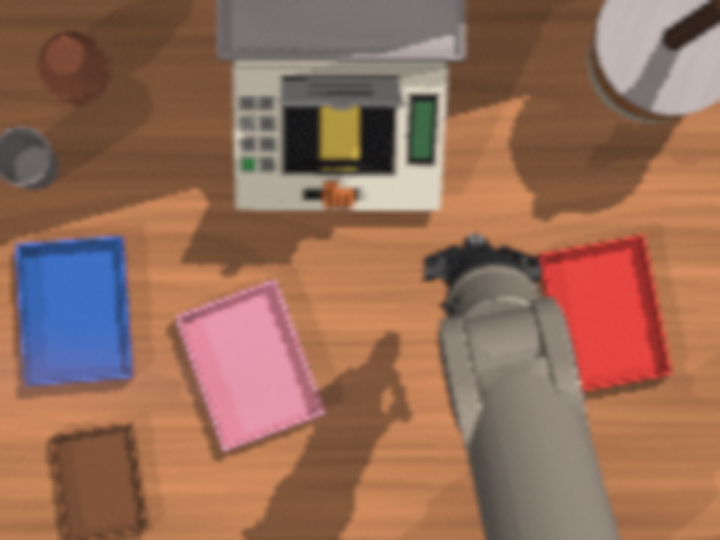

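```bash
python3 - <<'E'
from h import *
im=cv2.resize(arm.snapshot("top")[135:205,240:345,::-1],None,fx=7,fy=7,interpolation=cv2.INTER_CUBIC)
for q in((43.5,22,-6),(43.5,-22,-6),(-56.5,22,-6),(-56.5,-22,-6),(-57,63,0),(-57,-63,0)):
    u=proj("top",sc(POSE,*(np.array(q)/1000)));cv2.circle(im,tuple(int(v) for v in ((u-[240,135])*7+3)),3,(0,0,255),-1)
cv2.imwrite("pics/pk.png",im)
arm.gripper_to(.072)
try: arm.move_l(sc(POSE,-.0065,0,.10),vel=.15,frame=ori(35)); print('line')
except arm.Unreachable: arm.move_ptp(sc(POSE,-.0065,0,.10),ori(35)); print('ptp')
s=arm.read_state();print(s['time'],s['joints'].round(0),s['ft_force'].round(1),s['gripper_width'])
for n in("scene","top"): cv2.imwrite(f"pics/{n}4.png",cv2.resize(arm.snapshot(n)[120:300,180:420,::-1],None,fx=3,fy=3,interpolation=cv2.INTER_CUBIC))
E
```

```text
line
13.8833 [ 28.   9. -41. 135.  74.  13.   8.] [-0.1  0.1  0.6] 0.07213791357202196
```

View pics/pk.png

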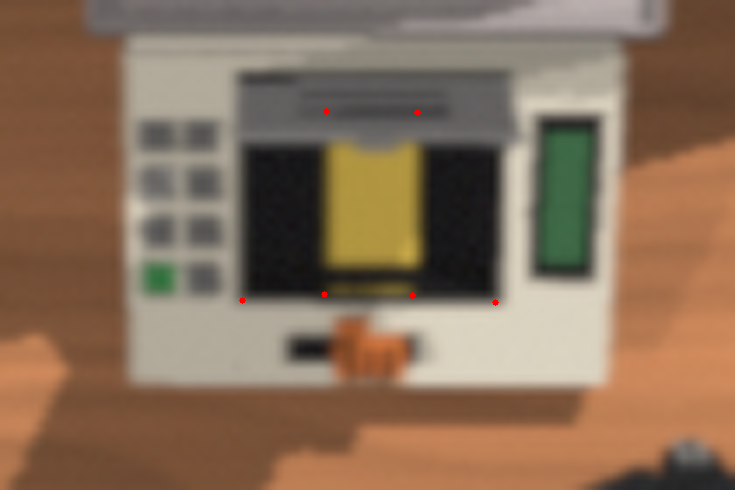

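View pics/scene4.png

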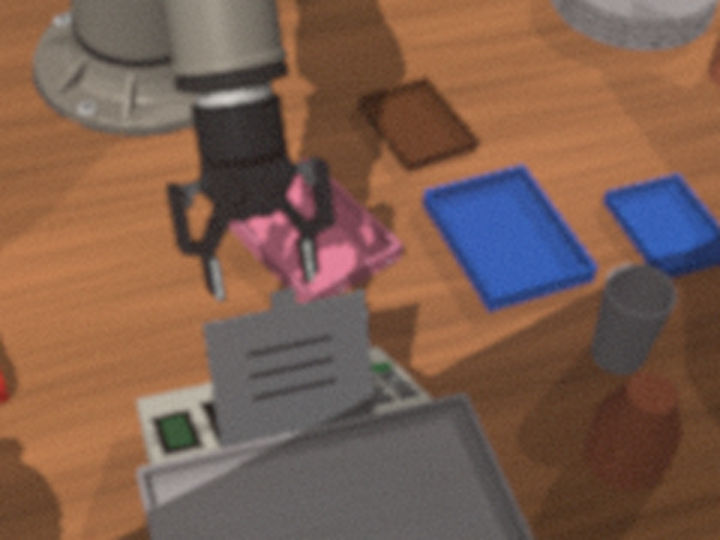

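View pics/top4.png

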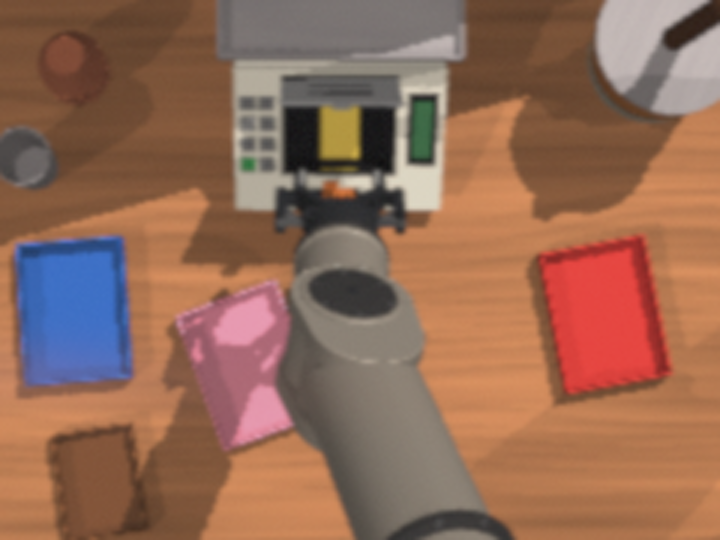

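The cover stands open and the pack lies where the model puts it (red marks within about 2 mm). The gripper is lined up square to the deck, so I'll descend.

```bash
python3 - <<'E'
from h import *
print(arm.move_l(sc(POSE,-.0065,-.001,0.0),vel=.12,guard=12))
g=arm.move_l(sc(POSE,-.0065,-.001,-.037),vel=.05,guard=10)
s=arm.read_state();print(g,s['time'],s['ft_force'].round(1),s['ee_pos'],sc(POSE,-.0065,-.001,-.037))
if not g:
    arm.gripper_to(.03)
    s=arm.read_state();print(s['time'],s['ft_force'].round(1),s['gripper_width'],s['joints'].round(0))
for n in("scene","top"): cv2.imwrite(f"pics/{n}5.png",cv2.resize(arm.snapshot(n)[120:300,180:420,::-1],None,fx=3,fy=3,interpolation=cv2.INTER_CUBIC))
E
```

```text
False
False 15.8583 [-0.2  0.4  0.3] [0.6365936  0.00143772 0.05338517] [0.63668491 0.00138844 0.05336313]
16.225 [-6.7 -0.8  7.4] 0.043598229462460336 [ 26.  31. -42. 129. 114.  26. -24.]
```

View pics/top5.png

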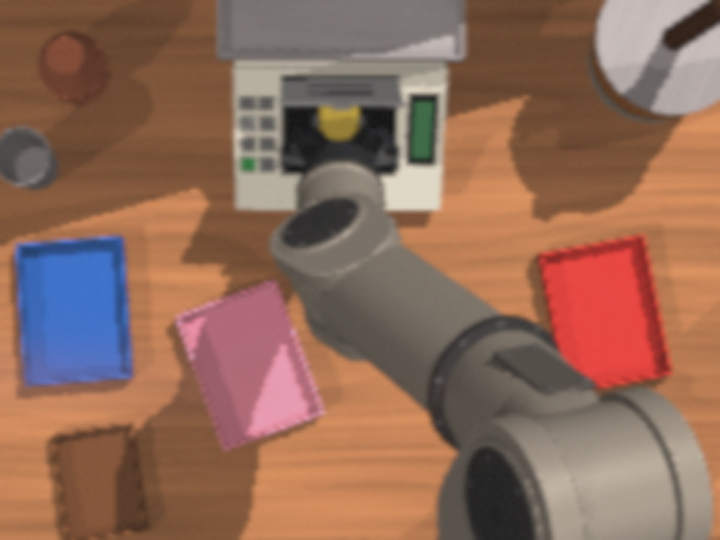

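Gripped at 43.6 mm. Lifting along the deck normal.

```bash
python3 - <<'E'
from h import *
g=arm.move_l(sc(POSE,-.0055,-.001,-.02),vel=.06,guard=30)
s=arm.read_state();print(g,s['ft_force'].round(1),s['gripper_width'])
g=arm.move_l(sc(POSE,-.0055,-.001,.055),vel=.1,guard=30)
s=arm.read_state();print(g,s['time'],s['ft_force'].round(1),s['gripper_width'],s['joints'].round(0))
for n in("scene","top"): cv2.imwrite(f"pics/{n}6.png",cv2.resize(arm.snapshot(n)[120:300,180:420,::-1],None,fx=3,fy=3,interpolation=cv2.INTER_CUBIC))
TR=np.array([.4187,.3169]);ty=3.8
for z in(.03,.1,.2):
    q=arm.inverse_kinematics([*TR,z],ori(0,1,ty));print(z,q if q is None else np.round(q))
E
```

```text
False [ 0.2 -0.1 -3.1] 0.043032367543007766
False 17.6583 [ 0.  -1.5 -3.5] 0.04303522286644884 [ 25.  16. -39. 133.  95.  16. -11.]
0.03 [ -8.  34. -45. 118.  35.  43.  19.]
0.1 [ -8.  26. -45. 116.  25.  48.  27.]
0.2 [  0.  20. -53. 111.  18.  59.  33.]
```

View pics/scene6.png

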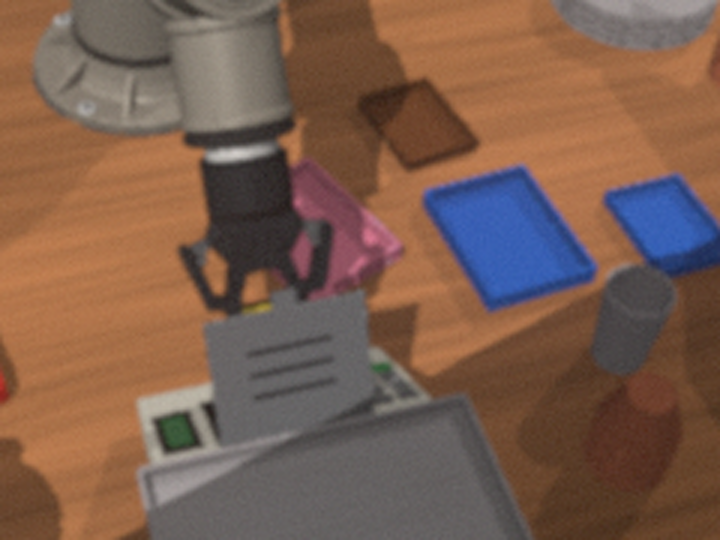

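```bash
python3 - <<'E'
from h import *
arm.move_l(sc(POSE,-.008,-.001,.105),vel=.12)
TR=np.array([.4187,.3169]);ty=3.8
a=sc(POSE,-.03,.13,.12)
for p,f,v in((a,ori(30),.15),([*TR,.20],ori(0,1,ty),.15)):
    try: arm.move_l(p,vel=v,frame=f);print('line')
    except arm.Unreachable: print('unre');break
s=arm.read_state();print(s['time'],s['ee_pos'],s['ft_force'].round(1),s['gripper_width'],s['joints'].round(0))
for n in("scene","top"): cv2.imwrite(f"pics/{n}7.png",cv2.resize(arm.snapshot(n)[120:300,150:390,::-1],None,fx=3,fy=3,interpolation=cv2.INTER_CUBIC))
E
```

```text
line
line
20.9583 [0.41888495 0.31617008 0.19986792] [-0.6  0.8 -3. ] 0.043231690689891765 [  7.  23. -63. 110.  24.  61.  28.]
```

View pics/scene7.png

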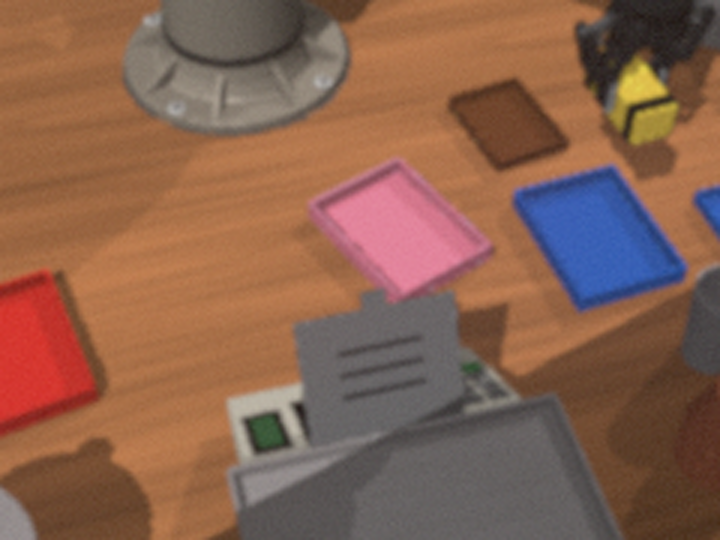

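View pics/top7.png

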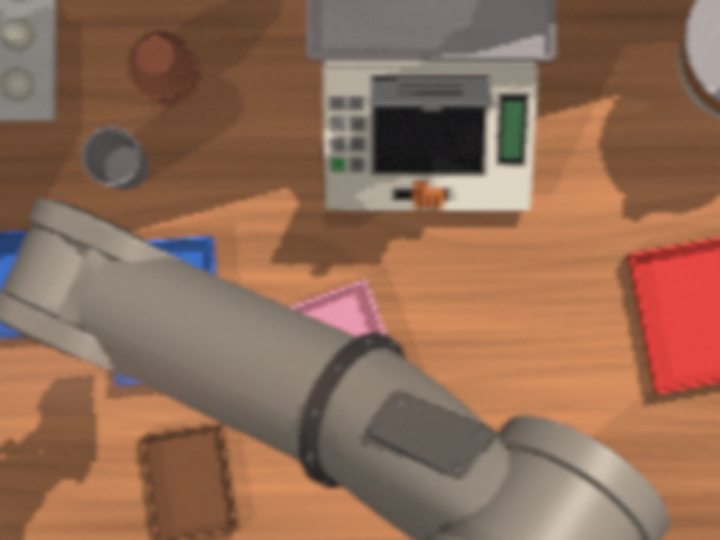

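The pack is held level, black band at scene crop (645,115). The cover is still open, the bay is empty, and the cups and tumbler are unmoved. Lowering with a guard.

```bash
python3 - <<'E'
from h import *
TR=[.4187,.3169]
arm.move_l([*TR,.05],vel=.12)
cv2.imwrite("pics/scene8.png",cv2.resize(arm.snapshot("scene")[90:240,270:470,::-1],None,fx=4,fy=4,interpolation=cv2.INTER_CUBIC))
f0=arm.read_state()['ft_force']
g=arm.move_l([*TR,.020],vel=.04,guard=6)
if not g: g=arm.move_l([*TR,.007],vel=.02,guard=4)
s=arm.read_state();print(g,s['time'],s['ee_pos'],(s['ft_force']-f0).round(1))
cv2.imwrite("pics/scene9.png",cv2.resize(arm.snapshot("scene")[90:240,270:470,::-1],None,fx=4,fy=4,interpolation=cv2.INTER_CUBIC))
E
```

```text
True 23.9 [0.41879414 0.31695297 0.01093401] [-2.5 -1.6 12.9]
```

View pics/scene9.png

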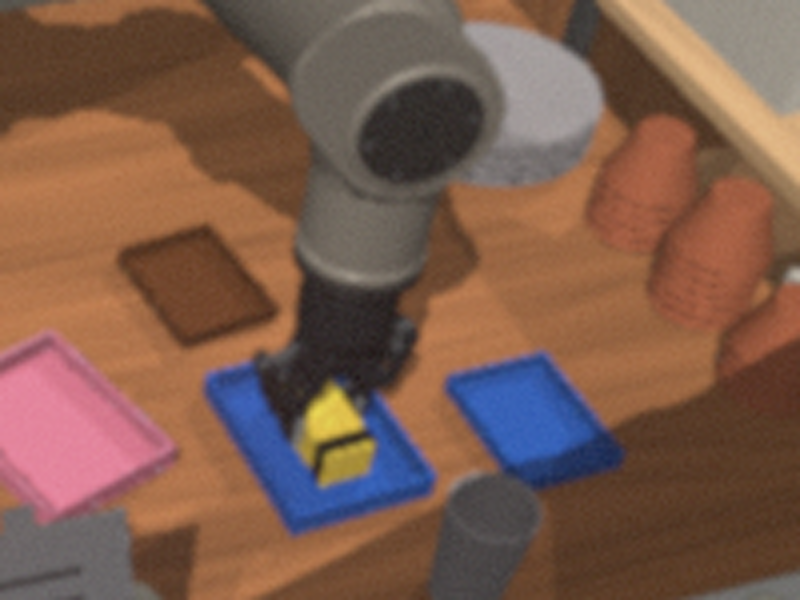

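The pack rests on the floor inside the large blue tray at crop (335,445), with contact at the expected height. Releasing and withdrawing.

```bash
python3 - <<'E'
from h import *
TR=[.4187,.3169]
arm.gripper_to(.062)
arm.move_l([*TR,.06],vel=.06)
arm.move_l([*TR,.22],vel=.15)
arm.move_ptp([.25,.5,.30],ori(0,1,40))
arm.pause(.5)
s=arm.read_state();print(s['time'],s['ft_force'].round(1))
for n in("scene","top"): cv2.imwrite(f"pics/{n}10.png",cv2.resize(arm.snapshot(n)[100:300,130:420,::-1],None,fx=2.75,fy=2.75,interpolation=cv2.INTER_CUBIC))
E
```

```text
27.9917 [ 0.6  0.8 -1. ]
```

View pics/scene10.png

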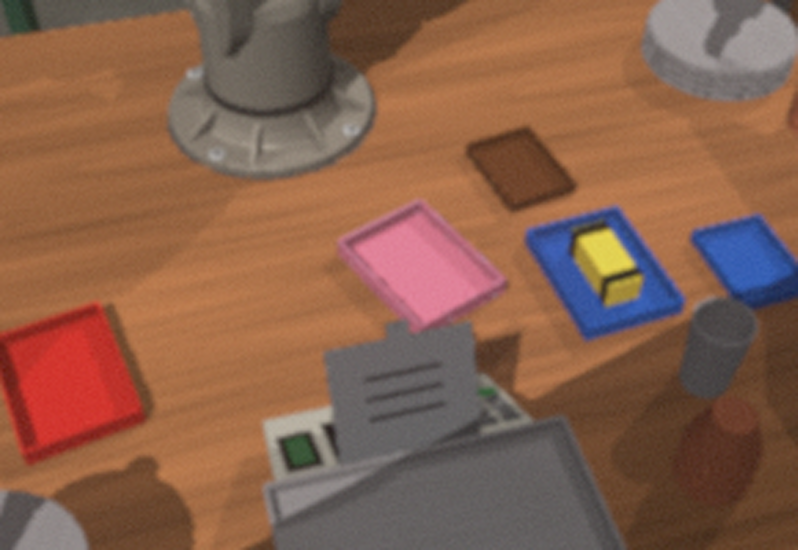

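View pics/top10.png

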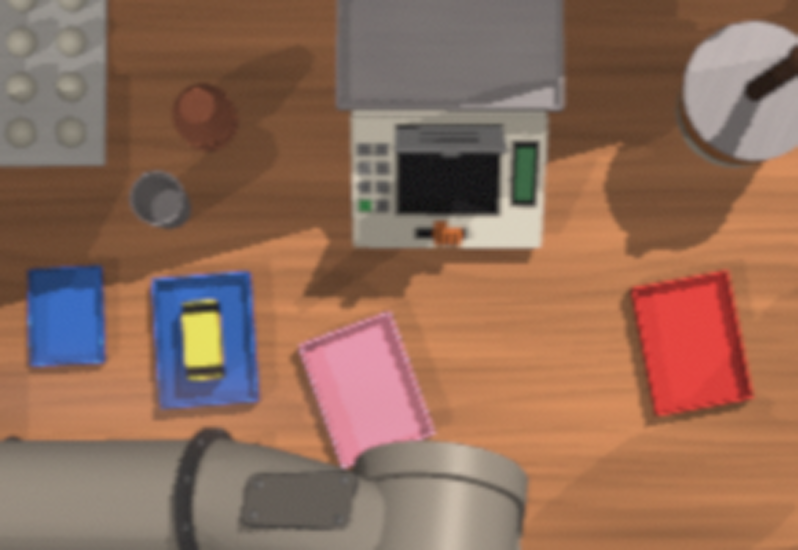

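The pack lies flat and centred in the large blue tray (top crop (203,338)). The cover stands open, and the cups, tumbler and jar are in place. Handing in.

```bash
python3 -c "
from plant import arm
arm.job_done();print(arm.read_state()['time'])"
```

```text
the job is handed in; nothing more can be done
the job is handed in; nothing more can be done
```

The battery pack is lying flat in the larger blue tray and the cover is standing open. I handed the job in at about 28 s of the 59 s allowed; no verdict is reported.

**What I did:** I slid the latch to its stop with the closed fingers and the cover sprang open. I then gripped the pack by its width (the fingers read 43.6 mm) and lifted it square to the deck. I set it down under a force guard before letting go, so it was not dropped.

**Last checks:** In the final pictures the pack is level and centred in the tray, the bay is empty, and the cups, jar and tumbler look unmoved. The robot is clear of everything.

**Less clean:**
- **Latch push:** The tool force rose to about 34 N when the latch reached its stop. My 9 N guard did not trip because I pushed in short steps. Part of that force, about 14 N, was probably the opening cover brushing the tool.
- **Set-down:** Contact reached about 13 N before the guard stopped the move. This was still well within the limits.

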